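Throttle to idle, then take off the cap of unknown thread

ROBOT

A 6-joint arm with a two-finger parallel gripper is mounted at the origin on the work surface. World frame = base frame: x ahead of the robot, y to its left, z up, the work surface at z = 0. Lengths are in m, angles in rad, forces in N, time in s.
With the tool pointing down it reaches from about 0.375 to 0.975 m from the base axis. Payload 3.8 kg.
Tool frame: the origin (TCP) lies at the very end of the fingers, on their centre line; the grasp point (between the pads) lies 19 mm behind it (grip_point_offset is the z of the grasp point in the tool frame, in m); z points along the fingers, y is the line along which they close (so a half turn about z gives the same grasp; the last joint's range is limited). The gripper opens to 88 mm and grips with 3 to 60 N. Pads are 18 mm wide; open, the fingers measure 123 mm over their backs; the gripper's body (75 mm by 187 mm) begins 45 mm behind the grasp point.
Start: joints at [-1.355, 0.264, 1.604, -0, 1.274, -0.037], TCP at [0.169, -0.654, 0.239] pointing down, gripper open.
Joint ranges: [-2.63, 2.63], [-0.94, 2.18], [0.31, 2.57], [-1.31, 4.45], [0, 2.66], [-2.55, 2.55]. Speed limits (rad/s): [2.57, 2.57, 3.14, 3.14, 3.14, 3.14].

INTERFACE

Orientations are given as [roll, pitch, yaw] about the fixed x, y, z axes, in that order (R = Rz(yaw) Ry(pitch) Rx(roll)).
In Python, from station import * gives the robot as it stands. Calls block until the motion is done:
- goto(position, orientation): joint-space move of the TCP to a pose.
- movel(position, orientation=None, speed=0.15, guard=None): straight line of the TCP; orientation=None keeps the orientation; speed is the mean speed in m/s. With guard (N) it stops when the force on the tool has changed by that much, and returns True; else False.
- movej(angles): joint-space move.
- release() and clamp(grip_force=None): open the fingers fully, or close them until they stop; grip_force is the grip in N (None keeps the last).
- pause(seconds).
- inverse_kinematics(position, orientation): joint angles nearest the present ones, or None.
- read_state(): the state.
- get_image(name): name is "scene" or "top" or "wrist"; returns a dict with "frame" (420x560x3 uint8, blue, green, red), "K" (3x3 intrinsics, pixels), "k1" (the pictures are not rectified: a ray, as slopes to the right and down, at radius r is drawn at 1 + k1 r^2 times it, then the intrinsics apply), "world_to_cam" (4x4, takes a point from world to camera coordinates); the wrist camera has in their place "hand_eye" (4x4, takes a point from camera to tool coordinates, whose origin is the TCP and whose axes are the flange's). Camera axes: x right, y up, looking along -z (the intrinsics and any distortion apply to the point x, -y, -z); pixel columns grow to the right and rows downward; lengths in m; the calibration is good to about 2 mm. A picture is of the moment at which its call begins: read the wrist's pose just before it. There is no depth.
A pose or a line that the arm cannot do raises Unreachable and nothing moves.
- finish_job(): hands the job in; it is judged then, once.
The state is a dict: "t": time; "joint_positions": joint angles; "qd": joint speeds; "effort": joint torques, N m; "tool_pos": TCP position; "tcp_rot": TCP orientation; "force": force on the tool from outside, world axes, zero at the start; "wrist_torque": the same for the moment, N m; "grip_width": finger opening in m; "gripper_force": force on a finger pad.
Only numpy, scipy, OpenCV 4.12 (cv2) and the standard library are available. Lean on these libraries where they do the work, as an engineer would, in place of code of your own. Each camera call takes 0.05 s, during which the arm holds its last target. There are 200 camera calls.

TASK

On the draining board a cast throttle body stands on its plywood stand for cleaning. Swing its throttle lever to the red idle mark and leave it there, then unscrew the round knurled brass cap (nobody remembers whether its thread is left-hand or right-hand, so try both ways) and lift it off. Finish still holding the cap in the gripper, upright and still, about 10 cm above its seat, with the lever still at idle and the bottle, brass union and green sleeve left alone.

Things in the scene. Friction and masses are not known exactly. Their poses are not given: they have to be found in the camera images.
- throttle_body: Grey cast throttle body, a 64 mm tube along its y axis, on a plywood stand 140 x 320 mm; it is fixed. Origin: centre of the stand's underside, z up. In its frame the cap's seat is at (0, 60) mm and the lever pivot at (0, -70) mm. Heights: tube top 87 mm, white index plate under the lever 96 mm, end flange 93 mm.
- cap_seat (a point): Centre of the top face (z 100 mm) of the boss, 44 mm across, that the cap is screwed on. A threaded stub stands 23 mm above it inside the cap. Turning the cap takes about 0.15 N m; a 40 N grip is enough, and against the thread's stop the cap then slips in the jaws without harm.
- cap: Round knurled brass cap, 48 mm across, 36 mm high, 180 g; white line on top along its x axis. Origin: centre of its underside, z up its axis. Starts screwed on, its underside on the seat. Interrupted thread: free to lift after a turn of about 50 degrees the right way (stop near 70); before that it cannot be lifted. The other way it stops within about 10 degrees. Which way varies by run and cannot be seen.
- throttle_lever (a joint): Throttle lever angle in rad: 0 = wide open, 1.6 = other stop, 1.2 = idle (the red mark). It turns about a vertical axis, counter-clockwise from above as the value grows, and stays where it is left (friction 0.12 N m). At 0.8 the lever points along the throttle body's -x axis.
- lever_pivot (a point): Point on the lever's vertical turning axis, at the top of the lever arm (z 108 mm).
- lever_knob (a point): Centre of the top of the black upright post at the lever's end: 15 mm across, standing 32 mm above the arm (z 108 to 140 mm), 60 mm from the pivot axis.
- idle_mark (a point): Where lever_knob lies when the lever is at idle: above the red radial line on the white index plate.
- bottle: Blue glass bottle, 68 mm across, 170 mm high, standing; origin at its underside. Bystander.
- union: Brass hose union, 34 mm across, 50 mm high, standing; origin at its underside. Bystander.
- sleeve: Green plastic sleeve, 32 mm across, 140 mm long, lying along its x axis; origin at its underside centre. Bystander.
Not all that is in view belongs to the job. Leave any purple look-alike of the cap alone.

How it is judged:
By the outcome, as a careful person would: the job done as asked, in the order asked, and still so for the second after the job is handed in, while the arm keeps its last pose, push and grip.
It also fails if it takes over 58 s, if anything falls off the work surface, if the arm or the gripper's body presses on something with over 40 N, if the wrist force passes 120 N, or if a joint passes its speed limit or range.

## Working session

There is one attempt and no reset: what is moved stays moved. The work goes in short steps, each a Python script; the robot and the scene stay as the last script left them, time stands still between calls to the robot, and variables do not carry over. Pictures are saved under pics/ and viewed, at most 10 in all, crops included, and the job is handed in when it is done.

```bash
mkdir -p pics; ls; cat > h.py <<'E'
import numpy as np, cv2
from station import *
def ray(im,px,T=None):
    K=np.array(im["K"]);k=im["k1"]
    d=np.array([(px[0]-K[0,2])/K[0,0],(px[1]-K[1,2])/K[1,1]]);u=d.copy()
    for _ in range(30): u=d/(1+k*(u@u))
    v=np.array([u[0],-u[1],-1.])
    M=np.linalg.inv(np.array(im["world_to_cam"])) if T is None else T
    return M[:3,3],M[:3,:3]@v
def onz(im,px,z,T=None):
    o,d=ray(im,px,T); return o+d*(z-o[2])/d[2]
def proj(im,p,T=None):
    M=np.array(im["world_to_cam"]) if T is None else np.linalg.inv(T)
    c=M[:3,:3]@np.array(p)+M[:3,3]; u=np.array([c[0],-c[1]])/-c[2]
    u=u*(1+im["k1"]*(u@u)); K=np.array(im["K"]); return u*[K[0,0],K[1,1]]+[K[0,2],K[1,2]]
E
python3 - <<'E'
from h import *
import pickle
d={}
for n in("scene","top"):
    im=get_image(n);d[n]=im;cv2.imwrite(f"pics/{n}0.png",im["frame"])
    print(n,np.linalg.inv(im["world_to_cam"]).round(3).tolist(),im["k1"],np.array(im["K"])[0])
pickle.dump(d,open("i0.pkl","wb"));s=read_state();print(s["tcp_rot"],s["t"],s["grip_width"],s["force"])
E
```

```text
pics
scene [[-0.539, -0.548, 0.639, 1.167], [0.842, -0.365, 0.397, 0.337], [0.016, 0.752, 0.659, 0.702], [0.0, 0.0, 0.0, 1.0]] -0.021273633905805833 [429.3587738    0.         278.21120148]
top [[0.007, 0.983, -0.182, 0.39], [-1.0, 0.009, 0.015, -0.031], [0.017, 0.182, 0.983, 1.076], [0.0, 0.0, 0.0, 1.0]] -0.04064516763294871 [380.22491689   0.         281.08061406]
[-3.13962628e+00 -4.60738697e-05  2.52839585e-01] 0.1 0.08819960798547831 [-0.52237556  0.20892432 -0.00796303]
```

View pics/top0.png

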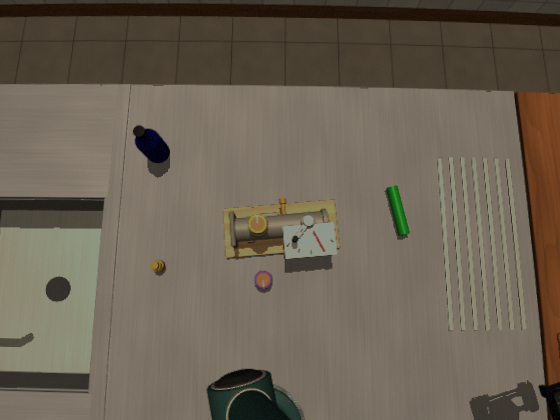

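View pics/scene0.png

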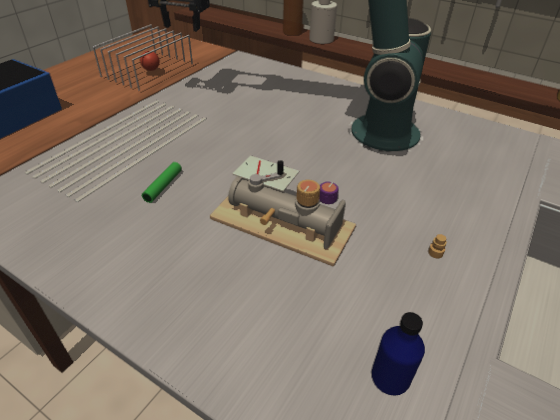

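The top view shows the cap at about (258,224), the plate at (310,240), the lever from the pivot (308,221) to the knob (295,241), and the red mark at about (318,240). In the purple ring at (263,281) is the decoy. I'll zoom in and measure.

```bash
python3 - <<'E'
from h import *
import pickle
d=pickle.load(open("i0.pkl","rb"));f=d["top"]["frame"]
a=cv2.resize(f[190:300,215:345],None,fx=4.5,fy=4.5,interpolation=cv2.INTER_CUBIC)
b=cv2.resize(d["scene"]["frame"][150:255,205:360],None,fx=3.77,fy=3.77,interpolation=cv2.INTER_CUBIC)
c=np.zeros((600,800,3),np.uint8)
cv2.imwrite("pics/topc.png",a);cv2.imwrite("pics/scenec.png",b)
t=d["top"]
for n,p,z in(("cap",(258,224),.136),("pivot",(308,221),.108),("knob",(295,240),.14)):print(n,onz(t,p,z).round(4))
hsv=cv2.cvtColor(f,cv2.COLOR_BGR2HSV)
m=cv2.inRange(hsv,(18,50,90),(32,255,255));m[:190]=0;m[265:]=0;m[:,:210]=0;m[:,350:]=0
ys,xs=np.nonzero(m);r=cv2.minAreaRect(np.c_[xs,ys].astype(np.float32));P=[onz(t,p,.012)for p in cv2.boxPoints(r)];print(r);print(np.round(P,4).tolist())
print([np.linalg.norm(P[i]-P[i-1]).round(4) for i in range(4)],np.mean(P,0))
E
```

```text
cap [0.5233 0.0111 0.136 ]
pivot [ 0.5362 -0.1162  0.108 ]
knob [ 0.4837 -0.081   0.14  ]
((280.5, 227.0), (137.0, 74.0), -0.0)
[[0.428, 0.1421, 0.012], [0.638, 0.1503, 0.012], [0.6422, -0.2436, 0.012], [0.4307, -0.2382, 0.012]]
[np.float64(0.3803), np.float64(0.2102), np.float64(0.3939), np.float64(0.2115)] [ 0.53473777 -0.04737585  0.012     ]
```

View pics/topc.png

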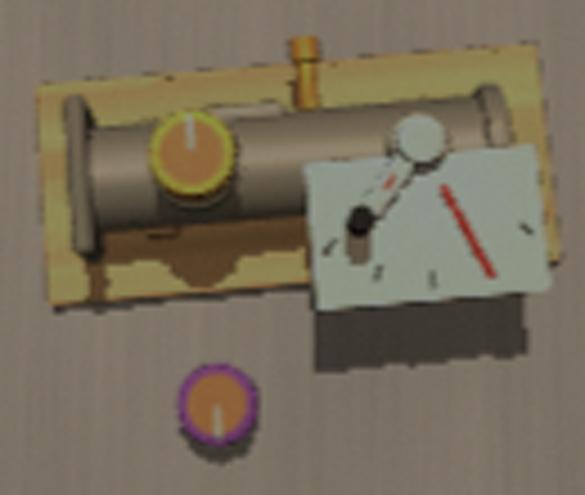

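View pics/scenec.png

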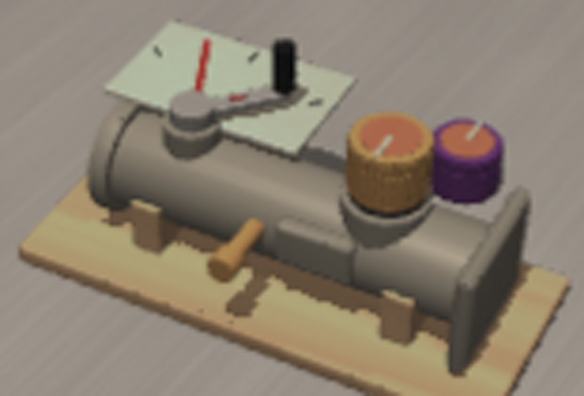

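The cap top is at (192,152) in the crop, the pivot at (419,138), the knob top at (362,218), and the red line runs (445,188) to (491,275). Next I'll turn these into positions and check them against the known sizes.

```bash
python3 - <<'E'
from h import *
import pickle
d=pickle.load(open("i0.pkl","rb"));t=d["top"];s=d["scene"]
T=lambda x,y:((x+.5)/4.5-.5+215,(y+.5)/4.5-.5+190)
S=lambda x,y:((x+.5)/3.77-.5+205,(y+.5)/3.77-.5+150)
cap=onz(t,T(192,152),.136);piv=onz(t,T(419,138),.108);kn=onz(t,T(362,215),.14)
print("top",cap,piv,kn)
print("scene",onz(s,S(391,136),.136),onz(s,S(194,103),.108),onz(s,S(285,43),.14))
C=[onz(t,T(*p),.012) for p in((38,87),(536,43),(563,258),(50,306))]
print(np.round(C,4).tolist(),[np.linalg.norm(C[i]-C[i-1]).round(4) for i in range(4)],np.mean(C,0))
r=[onz(t,T(*p),.096) for p in((445,188),(491,275))]
print("red",np.round(r,4).tolist())
a=lambda v:np.arctan2(v[1],v[0])
print("yaxis ang pts",a(cap-piv),np.linalg.norm((cap-piv)[:2]),"stand",a(C[0]-C[1]),a(C[3]-C[2]))
th=a(cap-piv)-np.pi/2
w=lambda v:(a(v)-(th+np.pi)+np.pi)%(2*np.pi)-np.pi+.8
print("lever",w(kn-piv),np.linalg.norm((kn-piv)[:2]),"red",w(r[1]-r[0]),w(r[1]-piv),w(r[0]-piv))
E
```

```text
top [0.52481647 0.01294583 0.136     ] [ 0.53810542 -0.11545438  0.108     ] [ 0.49016736 -0.08108675  0.14      ]
scene [0.52504528 0.01275563 0.136     ] [ 0.53169677 -0.11841316  0.108     ] [ 0.48676712 -0.08246971  0.14      ]
[[0.5832, 0.1167, 0.012], [0.6147, -0.1988, 0.012], [0.478, -0.2132, 0.012], [0.4459, 0.1047, 0.012]] [np.float64(0.1378), np.float64(0.3171), np.float64(0.1374), np.float64(0.3195)] [ 0.53045668 -0.0476813   0.012     ]
red [[0.5109, -0.1313, 0.096], [0.461, -0.1573, 0.096]]
yaxis ang pts 1.6739254746962666 0.1290860535426576 stand 1.6704265644036844 1.6714002783079878
lever 0.07488095423258678 0.05898466603985235 red 1.1767583021781818 1.1943504459877243 1.225755192354922
```

Everything agrees: pivot to cap measures 129 mm (130 expected), the knob radius 59 mm (60), the stand 318 x 138 mm, and the red mark 1.2 rad. Now for the lever.

```bash
cat >> h.py <<'E'
TH=.101;PIV=np.array([.5367,-.1170]);CAP=np.array([.5247,.0127])
def knob(l,z):
    a=TH+np.pi+l-.8; return [PIV[0]+.06*np.cos(a),PIV[1]+.06*np.sin(a),z],[np.pi,0,a-np.pi]
E
python3 - <<'E'
from h import *
p,o=knob(.08,.2);goto(p,o)
p,o=knob(.08,.117);print(movel(p,o,.12,guard=8))
clamp(12);s=read_state();print(s["t"],s["grip_width"],s["tool_pos"],s["force"])
for l in np.linspace(.08,1.2,7)[1:]:
    p,o=knob(l,.117);movel(p,o,.06)
s=read_state();print(s["t"],s["grip_width"],s["tool_pos"],p,s["force"])
im=get_image("top");f=im["frame"]
cv2.imwrite("pics/t1.png",cv2.resize(f[190:300,215:345],None,fx=4.5,fy=4.5,interpolation=cv2.INTER_CUBIC))
E
```

```text
False
4.375 0.01449322496430564 [ 0.48786596 -0.08195414  0.11697521] [0.29633813 1.6602033  0.20157286]
6.375 0.014343842993569023 [ 0.48447322 -0.14555787  0.11702784] [np.float64(0.48407383814157423), np.float64(-0.14581817287842483), 0.117] [ 2.92795646 -0.4497095  -3.60355852]
```

The post is gripped (14.4 mm wide). I'll release it, back off and check.

```bash
python3 - <<'E'
from h import *
import pickle
release();p,o=knob(1.2,.22);movel(p,o,.2)
goto([CAP[0]-.02,CAP[1]-.06,.30],[np.pi,0,1.59])
s=read_state();im=get_image("wrist");t=get_image("top")
pickle.dump((s,im,t),open("i1.pkl","wb"))
cv2.imwrite("pics/w1.png",im["frame"])
print(s["t"],s["tool_pos"],s["tcp_rot"],s["joint_positions"])
E
```

```text
9.1 [ 0.50387301 -0.04730863  0.29805013] [-3.13844945e+00 -2.22104607e-04  1.58860226e+00] [-1.42645784e-01 -9.00465752e-02  1.87808294e+00 -2.89529986e-04
  1.35669461e+00 -1.60390101e-01]
```

View pics/w1.png

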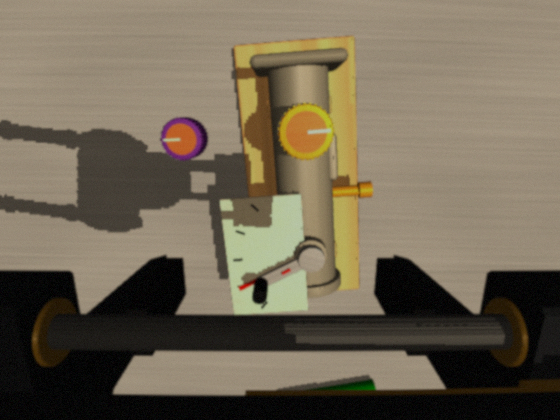

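The wrist view shows the lever lying over the red line: knob top about (261,284), pivot (312,255), red line's outer end (239,289), cap top (306,132). I'll compute the lever angle.

```bash
python3 - <<'E'
from h import *
import pickle
from scipy.spatial.transform import Rotation as R
s,im,t=pickle.load(open("i1.pkl","rb"))
M=np.eye(4);M[:3,:3]=R.from_euler("xyz",s["tcp_rot"]).as_matrix();M[:3,3]=s["tool_pos"];W=M@np.array(im["hand_eye"])
f=im["frame"];h=cv2.cvtColor(f,cv2.COLOR_BGR2HSV)
def big(m):
    n,l,st,c=cv2.connectedComponentsWithStats(m);i=1+st[1:,4].argmax();return l==i,c[i],st[i]
m=cv2.inRange(h,(5,80,120),(32,255,255));m[:95]=0;m[170:]=0;m[:,:272]=0;m[:,345:]=0
ys,xs=np.nonzero(m);print("cap px",big(m)[1:])
(_,c,st)=big(m)
g=cv2.inRange(h,(0,0,0),(180,255,45));g[:265]=0;g[310:]=0;g[:,:235]=0;g[:,285:]=0
print("post",big(g)[1:])
P=onz(im,(312,255),.108,W)
for px in((261,284),(261,282),(262,286)):
    k=onz(im,px,.14,W);print("knob",k,"rad",np.linalg.norm((k-P)[:2]),"ang",np.arctan2(*(P-k)[:2][::-1])-TH+.8, np.arctan2(*(PIV-k[:2])[::-1])-TH+.8)
print("piv",P,"cap",onz(im,(306,132),.136,W),onz(im,c,.136,W))
for px in((239,289),):
    e=onz(im,px,.096,W);print("redend",e,np.arctan2(*(P-e)[:2][::-1])-TH+.8)
for n,q in(("piv",[*PIV,.108]),("knob idle",knob(1.2,.14)[0]),("cap",[*CAP,.136])):print(n,proj(im,q,W))
cv2.imwrite("pics/w1c.png",np.vstack([cv2.resize(f[225:320,215:345],None,fx=5,fy=5,interpolation=cv2.INTER_CUBIC)]))
E
```

```text
cap px (array([314.49902057, 131.94735553]), array([ 278,   95,   67,   75, 4084], dtype=int32))
post (array([259.82014388, 290.03956835]), array([253, 277,  14,  26, 278], dtype=int32))
knob [ 0.48618903 -0.13199475  0.14      ] rad 0.05450389056539783 ang 1.0397648889277293 0.9875747677910012
knob [ 0.48618458 -0.12986769  0.14      ] rad 0.053834601260158155 ang 1.0024894368009434 0.9484234888114047
knob [ 0.48716355 -0.13411033  0.14      ] rad 0.05434197409596876 ang 1.0824635337552297 1.0315789039522587
piv [ 0.53755891 -0.11377911  0.108     ] cap [0.52463803 0.01156832 0.136     ] [0.53201448 0.01175051 0.136     ]
redend [ 0.45929042 -0.16069256  0.096     ] 1.2389718250228987
piv [311.04638212 257.85987948]
knob idle [258.81245073 296.78201008]
cap [306.11911259 130.66340216]
```

View pics/w1c.png

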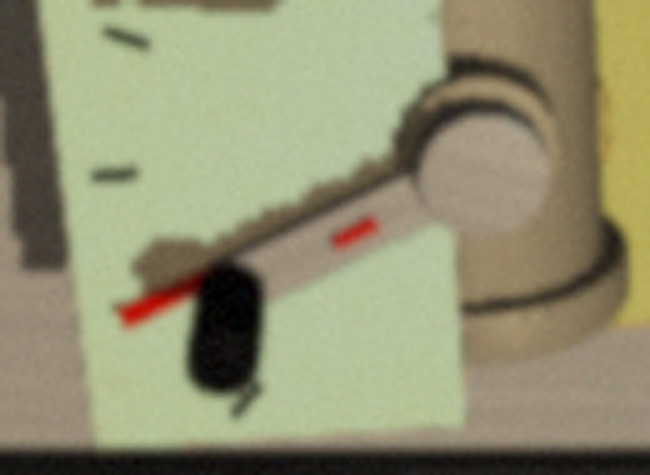

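In the crop the post's top end is at (220,358), which is image (259,296.5); the predicted idle knob is at (258.8,296.8), so the lever is at idle. The cap is confirmed as well. Now I'll grip the cap and test the turn.

```bash
python3 - <<'E'
from h import *
goto([*CAP,.20],[np.pi,0,1.59])
print(movel([*CAP,.108],None,.12,guard=8)); clamp(40); pause(.2)
s=read_state();print(s["t"],s["grip_width"],s["gripper_force"],s["tool_pos"],s["wrist_torque"],s["force"],s["joint_positions"])
q=np.array(s["joint_positions"])
for k in range(1,5):
    q2=q.copy();q2[5]-=.11*k;movej(list(q2));s=read_state();print(round(s["t"],2),np.round(s["wrist_torque"],3),np.round(s["force"],1),round(s["effort"][5],3))
E
```

```text
False
11.5667 0.04684758266693826 39.999985909089446 [0.52478686 0.01274245 0.10807327] [-0.00187349 -0.14327856  0.07339268] [ 0.86855744 -0.26696665  0.75515894] [-2.32144984e-02  1.02393716e-01  2.05117321e+00  7.24679922e-05
  9.87900873e-01 -4.24248514e-02]
11.82 [-0.251 -0.325 -0.457] [ 1.8 -0.9 -0.7] -0.701
12.07 [-0.298 -0.564 -0.911] [ 3.3 -1.  -2. ] -1.08
12.32 [-0.124 -0.651 -1.115] [ 3.9 -0.3 -2.1] -1.29
12.57 [-0.108 -0.817 -1.174] [ 4.3 -1.7 -3.7] -1.323
```

Torque builds to 1.2 N m, so counter-clockwise is blocked and the cap only slips. I'll turn clockwise.

```bash
python3 - <<'E'
from h import *
s=read_state();q=np.array(s["joint_positions"])
for d in(.4,.8,1.1,1.25):
    q2=q.copy();q2[5]+=d;movej(list(q2));s=read_state();print(round(s["t"],2),np.round(s["wrist_torque"],3),np.round(s["force"],1),round(s["effort"][5],3),s["grip_width"])
p=s["tool_pos"]
print(movel([p[0],p[1],p[2]+.012],None,.04,guard=12))
s=read_state();print(s["t"],s["tool_pos"],s["force"],s["wrist_torque"],s["grip_width"])
E
```

```text
13.04 [-0.116 -0.594  0.024] [ 2.6 -0.  -1.9] 0.126 0.04713021710031513
13.51 [-0.03  -0.502  0.006] [ 3.3 -0.1 -2.1] 0.108 0.047059421449727995
13.9 [-0.013 -0.408  0.04 ] [ 2.8  1.  -1.5] 0.137 0.04729155423327497
14.17 [ 0.061 -0.365  0.062] [ 1.7  0.7 -1.6] 0.232 0.04718372008216105
False
14.6167 [0.524184   0.01278568 0.11976468] [ 0.05904352 -0.00948195 -2.54921392] [-0.06606602 -0.00418652 -0.00113905] 0.047180004826228396
```

It turned freely and lifted with only about the cap's weight. I'll raise it to 10 cm and check.

```bash
python3 - <<'E'
from h import *
movel([*CAP,.208],[np.pi,0,read_state()["tcp_rot"][2]],.08);pause(.8)
s=read_state();print(s["t"],s["tool_pos"],s["tcp_rot"],s["force"],s["grip_width"],s["gripper_force"])
a=get_image("scene")["frame"][80:270,150:400];b=get_image("top")["frame"][180:300,215:345]
cv2.imwrite("pics/e.png",np.hstack([cv2.resize(a,(430,327)),cv2.resize(b,(354,327))]))
E
```

```text
16.6667 [0.52472546 0.01269667 0.20804717] [ 3.14152556e+00 -4.78363215e-05  7.75367655e-01] [ 0.41417156  0.71572053 -2.52665886] 0.0473976149688447 39.997607823461294
```

View pics/e.png

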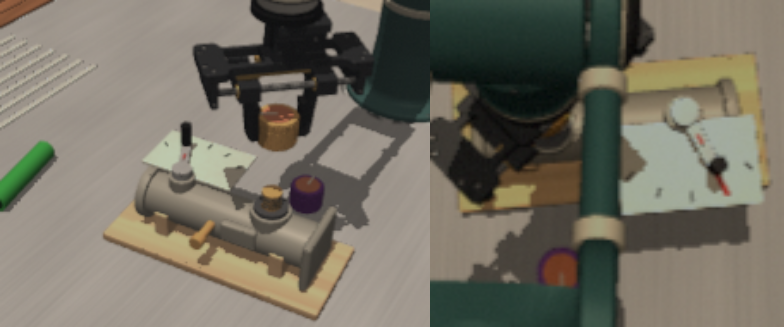

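The scene view (left) shows the cap upright in the jaws at (279,125), above the bare stub at (271,197). The top view (right) shows the knob at (718,166) on the red line.

```bash
python3 -c "
from station import *
print(finish_job())"
```

```text
the job is handed in; nothing more can be done
None
```

The job is handed in: the lever is at the red idle mark, and the cap, which had a left-hand thread (it came off clockwise), is unscrewed and held upright about 10 cm above its seat, with the bottle, union and sleeve left alone.

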